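# Fit the adapter to the microscope camera and hold it home

## Task

The microscope camera lies on its back on the bench with its mount facing up; take the one of the three look-alike adapters in the tray that fits this mount, set it squarely over the camera's nose and turn it by its knurled collar until the hidden keyways drop over the mount's pins. Then press it fully home against its spring and finish with your grip still on the collar, holding it down there, so that I can do up its clamp screws; do not let go or ease off. Leave the other two adapters standing in the tray, do not push the camera across the bench, and leave the culture flask, slide box and dust cap alone.

Things in the scene. Friction and masses are not known exactly. Their poses are not given: they have to be found in the camera images.
- camera: microscope camera, dark finned box 84 x 84 mm, 66 mm high, about 0.95 kg, loose on the bench on its rubber-faced back. Origin: centre of its underside, z up. Centred on top are an aluminium flange 68 mm across, its face 72 mm above the bench, and a round steel nose 38 mm in diameter that rises 24 mm above that face; the nose's last 4 mm tapers to 31 mm
- camera_flange (a point): centre of the flange face, on the nose's axis, 72 mm above the bench; z up. An adapter is fully home when its lower rim lies on this face. A sprung seat ring stands 3 mm proud of it until pressed
- camera_pins (a point): on the nose's axis, 5.5 mm above the flange face, level with the three steel pins. They are 5 mm thick, stick out level from the side of the nose to 23.5 mm from the axis, 120 degrees apart, the first along this frame's (and the camera's) +x; their tops are 8 mm above the flange face
- seat_ring (a joint): travel of the dark sprung seat ring (57 mm across) round the foot of the nose, in m: 0 = free, 3 mm proud of the flange face; 0.003 = pressed flush with it. Its spring pushes up with about 3 N when free and 8.5 N when flush, more than an adapter weighs, so one let go rises off the flange again. A push of 10 to 20 N holds it flush
- adapter_mid: the adapter that fits: collar 55 mm in diameter, bore 40 mm, barrel 38 mm, about 0.17 kg. It stands upright in the tray, bore down. Origin: centre of its lower rim, z up. From the rim up: dark knurled collar 40 mm high, straight-sided to grip, bright top face, then a narrower plain black barrel and a short bright nose, 61 mm high in all. The bore is open below and 26 mm deep
- adapter_keyways (a point): on adapter_mid's axis, at its lower rim. In the bore are three straight keyways 8.5 mm wide, 120 degrees apart, open at the rim. They cannot be seen and nothing marks them: not the clamp screws, not the frame's x, y. Over the nose the rim first rests on the pin tops; turned either way, 120 degrees at most, it can go down over the pins (play 0.08 rad either way)
- adapter_small: look-alike of the same form and height, too small: collar 44 mm in diameter, bore 30 mm, barrel 31 mm. Origin: centre of its lower rim, z up. Leave standing
- adapter_large: look-alike of the same form and height, too large: collar 66 mm in diameter, bore 50 mm, barrel 46 mm. Origin: centre of its lower rim, z up. Leave standing
- tray: fixed steel tray with a dark liner, 190 mm (its x) by 330 mm (its y), rim 12 mm high, inner floor 3 mm above the bench; origin at the centre of its underside. The three adapters stand on its floor in a row along its y, about 100 mm apart, in any order
- flask: small clear culture flask lying flat, 79 x 44 x 25 mm, with a blue screw cap towards its +x; origin on the bench under its middle. Leave alone
- slide_box: grey and white plastic slide box 85 x 140 x 34 mm; origin at the centre of its underside. Leave alone
- dust_cap: black plastic dust cap, a disc 52 mm across and 10 mm high; origin at the centre of its underside. Leave alone

How it is judged:
By the outcome, as a careful person would: the job done as asked, in the order asked, and still so for the second after the job is handed in, while the arm keeps its last pose, push and grip.
It also fails if it takes over 58 s, if anything falls off the work surface, if the arm or the gripper's body presses on something with over 40 N, if the wrist force passes 120 N, or if a joint passes its speed limit or range.

## Robot

A 6-joint arm with a two-finger parallel gripper is mounted at the origin on the work surface. World frame = base frame: x ahead of the robot, y to its left, z up, the work surface at z = 0. Lengths are in m, angles in rad, forces in N, time in s.
With the tool pointing down it reaches from about 0.35 to 0.775 m from the base axis. Payload 7.3 kg.
Tool frame: the origin (TCP) lies at the centre of the arm's flange, where the gripper is bolted on; the fingertips stand 178 mm ahead of it and the grasp point (between the pads) lies 159 mm ahead of it; z points along the fingers, y is the line along which they close (so a half turn about z gives the same grasp; the last joint's range is limited). The gripper opens to 92 mm and grips with 3 to 60 N. Pads are 19 mm wide; open, the fingers measure 130 mm over their backs; the gripper's body (75 mm by 190 mm) begins 47 mm behind the grasp point.
Start: joints at [-1.383, 0.342, 1.524, -0, 1.275, -0.146], TCP at [0.172, -0.496, 0.405] pointing down, gripper open.
Joint ranges: [-2.53, 2.53], [-0.77, 2.02], [0.04, 2.7], [-1, 4.14], [0.28, 2.66], [-3.11, 3.11]. Speed limits (rad/s): [2.57, 2.57, 3.14, 3.14, 3.14, 3.14].

## Interface

Orientations are given as [roll, pitch, yaw] about the fixed x, y, z axes, in that order (R = Rz(yaw) Ry(pitch) Rx(roll)).
In Python, from cell import telemetry, vision, ticket gives the robot as it stands.
- The arm moves only by the shell command python3 -m crank 'ROWS' [FORCE]. ROWS is JSON, a list of rows, each a list of 5 numbers: the gripper command: -1 is shut, 1 is fully open, values between are in proportion, then the shift along the tool's x, y, z in mm, then the turn about the tool's z in rad. In form: [[fingers, dx, dy, dz, roll], ...]. A call has 1 to 12 rows; each row is the pose to reach, as a shift and turn from the pose commanded when the call began, along the tool's axes at that moment; what a row does not reach only later rows make up. A row lasts 1/12 s, in which the tool goes at most 41.7 mm and 7.16 degrees, less where a joint would pass 70% of its speed; a pose out of reach is approached as far as the arm can. A call with a gripper value outside its range is refused whole. The fingers move at their own pace and stop on an object; FORCE is the grip in N (left out, the last holds). Time passes only in rows, so rows that repeat a pose let the fingers close. It gives the time, the measured TCP pose, the force, the opening and the grip force at its end, in the units of the state.
- telemetry.observe(): the state, without advancing time (a new reading comes with each control period).
- vision.read_camera(name): name is "scene" or "top" or "wrist"; returns (picture, depth): 480x640x3 uint8, red, green, blue; 480x640 float32, m along the optical axis (not along the pixel's ray), 0 where there is no reading.
- vision.get_calibration(name): a dict with "camera_matrix" (3x3 intrinsics, pixels), "rvec" (rotation vector, rad) and "tvec" (3), from world to camera coordinates, as OpenCV has them. Camera axes: x right, y down, z forward; pixel columns grow to the right and rows downward; lengths in m; the calibration is good to about 2 mm. A picture is of the moment at which its call begins: read the wrist's pose just before it. get_calibration takes no time and is no camera call; for the wrist camera it gives the pose at the moment of the call.
- ticket.hand_in(): hands the job in; it is judged then, once.
The state is a dict: "time": time; "qpos": joint angles; "qvel": joint speeds; "joint_efforts": joint torques, N m; "tool_pos": TCP position; "tool_rot": TCP orientation; "contact_force": force on the tool from outside, world axes, zero at the start; "torque": the same for the moment, N m; "opening": finger opening in m; "grip_force": force on a finger pad.
Only numpy, scipy, OpenCV 4.12 (cv2) and the standard library are available. Lean on these libraries where they do the work, as an engineer would, in place of code of your own. Each camera call takes 0.05 s, during which the arm holds its last target. There are 200 camera calls.

## Working session

There is one attempt and no reset: what is moved stays moved. The work goes in short steps, Python scripts to look and compute and a shell command to move; the robot and the scene stay as the last step left them, time stands still between calls to the robot, and variables do not carry over. Pictures are saved under pics/ and viewed, at most 10 in all, crops included, and the job is handed in when it is done.

```bash
ls; mkdir -p pics; cat > h.py <<'E'
import numpy as np, cv2
from cell import telemetry, vision, ticket
def grab(n):
    c=vision.get_calibration(n); im,d=vision.read_camera(n)
    return im,d,np.array(c["camera_matrix"]),cv2.Rodrigues(np.array(c["rvec"],float))[0],np.array(c["tvec"],float).ravel()
def cloud(d,K,R,t):
    v,u=np.indices(d.shape); 
    P=np.stack([(u-K[0,2])/K[0,0]*d,(v-K[1,2])/K[1,1]*d,d],-1)
    return (P-t)@R
E
python3 - <<'E'
from h import *
s=telemetry.observe(); print({k:np.round(v,3).tolist() for k,v in s.items()})
for n in("scene","top"):
    im,d,K,R,t=grab(n); cv2.imwrite(f"pics/{n}0.png",im[...,::-1]); np.savez(f"{n}0.npz",im=im,d=d,K=K,R=R,t=t)
    print(n,-R.T@t,(d>0).mean())
E
```

```text
pics
{'time': 0.0, 'qpos': [-1.383, 0.343, 1.525, 0.0, 1.275, -0.146], 'qvel': [0.001, 0.0, -0.0, 0.001, 0.001, 0.001], 'joint_efforts': [0.001, -43.125, -24.422, 0.072, 0.056, -0.0], 'tool_pos': [0.172, -0.496, 0.404], 'tool_rot': [-3.14, -0.0, 0.334], 'contact_force': [-0.167, -1.139, 0.756], 'torque': [-0.004, -0.044, -0.012], 'grip_force': 0.0, 'opening': 0.092}
scene [0.97957127 0.51981463 0.7678832 ] 0.9960123697916666
top [ 0.39228737 -0.0228028   1.05448393] 0.9959309895833334
```

View pics/top0.png

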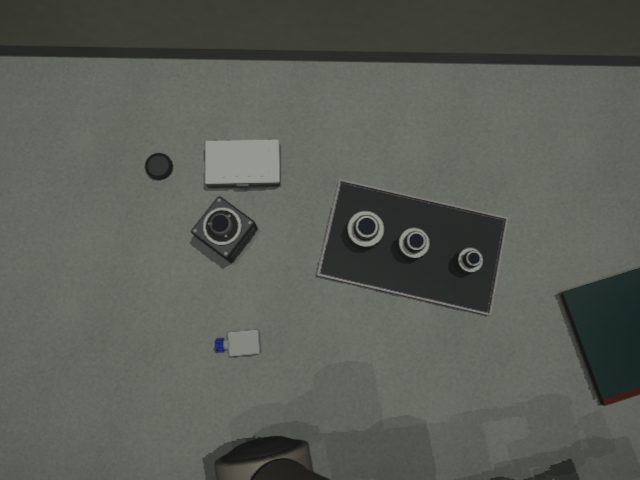

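View pics/scene0.png

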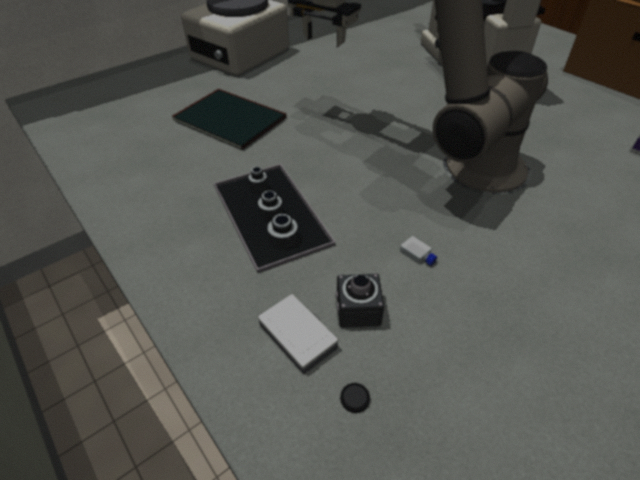

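The top view shows the three adapters in the tray at (366,228), (414,242) and (470,260), falling in size, so the middle one is mid. The camera with its flange ring is at (222,225), the slide box at (242,162), the cap at (159,166) and the flask at (240,343). The scene view agrees.

```bash
python3 - <<'E'
from h import *
for n in("top","scene"):
    f=np.load(n+"0.npz"); im,d,K,R,t=[f[k] for k in("im","d","K","R","t")]
    P=cloud(d,K,R,t); g=im.min(-1).astype(int)
    def ray(u,v,z):
        r=R.T@np.linalg.inv(K)@[u,v,1]; c=-R.T@t; return c+r*(z-c[2])/r[2]
    if n=="top":
        for name,(u,v),r,z in(("large",(366,228),24,.043),("mid",(414,242),20,.043),("small",(470,260),17,.043),("flange",(222,225),24,.072)):
            m=np.zeros(g.shape,np.uint8); cv2.circle(m,(u,v),r,1,-1)
            m=((g>90)&(m>0)).astype(np.uint8)
            c=max(cv2.findContours(m,0,1)[0],key=cv2.contourArea); (a,b),ax,_=cv2.fitEllipse(cv2.convexHull(c))
            w=ray(a,b,z); print(name,(round(a,1),round(b,1)),np.round(ax,1),w.round(4),"diam",np.round(np.array(ax)/K[0,0]*(1.0545-z),4))
    # depth: points by height
    for name,c,zl in(("mid tall",(.49,-.105),(.055,.08)),("nose",(.52,.19),(.088,.11)),("box top",(.52,.19),(.06,.08))):
        q=P.reshape(-1,3); k=(np.abs(q[:,0]-c[0])<.1)&(np.abs(q[:,1]-c[1])<.1)&(q[:,2]>zl[0])&(q[:,2]<zl[1])
        q=q[k]; print(n,name,len(q),q.mean(0).round(4) if len(q) else'', q.min(0).round(3),q.max(0).round(3))
        if name=="box top": print(cv2.minAreaRect(q[:,:2].astype(np.float32)))
E
```

```text
large (365.3, 228.4) [35.2 36.2] [ 0.5915 -0.1207  0.043 ] diam [0.0632 0.065 ]
mid (413.8, 242.4) [29.4 30.4] [ 0.5663 -0.2095  0.043 ] diam [0.0527 0.0546]
small (470.1, 259.5) [23.4 24.5] [ 0.5356 -0.3118  0.043 ] diam [0.0421 0.044 ]
flange (221.7, 225.6) [37.2 39. ] [0.5881 0.1369 0.072 ] diam [0.0649 0.068 ]
top mid tall 385 [ 0.5753 -0.1463  0.0629] [ 0.548 -0.205  0.055] [ 0.59  -0.099  0.07 ]
top nose 316 [0.5862 0.1349 0.0957] [0.569 0.117 0.089] [0.605 0.155 0.102]
top box top 1573 [0.5794 0.1353 0.0702] [0.531 0.091 0.06 ] [0.62  0.192 0.08 ]
((0.5872750878334045, 0.13559579849243164), (0.08457927405834198, 0.08378151059150696), 54.252105712890625)
scene mid tall 161 [ 0.5764 -0.1557  0.0626] [ 0.55  -0.205  0.056] [ 0.59  -0.1    0.068]
scene nose 240 [0.592  0.138  0.0954] [0.571 0.118 0.088] [0.608 0.154 0.1  ]
scene box top 996 [0.5892 0.1456 0.0703] [0.533 0.09  0.06 ] [0.62  0.192 0.08 ]
((0.5896558165550232, 0.13613730669021606), (0.08450249582529068, 0.08395123481750488), 55.46006393432617)
```

```bash
python3 -m crank '[[1,30,-10,0,-0.08],[1,70,-21,0,-0.16],[1,110,-33,0,-0.24],[1,150,-45,0,-0.33],[1,190,-57,0,-0.42],[1,230,-69,0,-0.50],[1,270,-81,0,-0.59],[1,310,-93,0,-0.68],[1,350,-106,0,-0.77],[1,390,-118,0,-0.85],[1,430,-130,0,-0.91],[1,466,-141,0,-0.95]]'
python3 -m crank '[[1,0,0,0,0],[1,0,0,20,0],[1,0,0,40,0],[1,0,0,60,0],[1,0,0,80,0],[1,0,0,80,0],[1,0,0,80,0]]'
python3 - <<'E'
from h import *
s=telemetry.observe(); print(s['tool_pos'],s['tool_rot'])
im,d,K,R,t=grab("wrist"); np.savez("w1.npz",im=im,d=d,K=K,R=R,t=t); cv2.imwrite("pics/w1.png",im[...,::-1]); print(-R.T@t,R,K)
E
```

```text
time: 1.1
tool_pos: [0.5677, -0.2082, 0.4043]
tool_rot: [-3.141, -0.0, 1.287]
contact_force: [0.4, -0.5, 0.2]
opening: 0.0914
grip_force: 0.0
time: 1.68
tool_pos: [0.5658, -0.2102, 0.3238]
tool_rot: [-3.139, -0.0, 1.284]
contact_force: [0.9, -0.5, 0.5]
opening: 0.0914
grip_force: 0.0
[ 0.56581834 -0.21021133  0.32380304] [-3.13865980e+00 -4.50163102e-04  1.28353080e+00]
[ 0.58734041 -0.13850504  0.30294055] [[ 0.95928106 -0.2824329  -0.00339312]
 [-0.27062502 -0.92248304  0.27529465]
 [-0.08088236 -0.26316668 -0.96135391]] [[345.7849134    0.         311.37079716]
 [  0.         345.7849134  242.02534147]
 [  0.           0.           1.        ]]
```

View pics/w1.png

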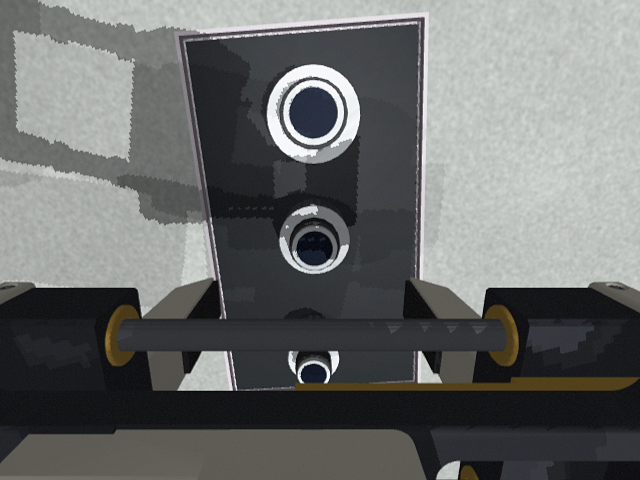

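The wrist view shows the large adapter at (313,113), mid at (314,240) and small at (314,368). Mid lies centred between the open fingers (u≈217 and 405).

```bash
cat >> h.py <<'E'
from scipy.optimize import least_squares
def circ(q,r,c0):
    f=lambda p:np.hypot(q[:,0]-p[0],q[:,1]-p[1])-(p[2] if r is None else r)
    s=least_squares(f,[*c0,r or .03],loss="soft_l1",f_scale=.001); return s.x
def edge(mask): # outer hull of the mask
    c=max(cv2.findContours(mask.astype(np.uint8),0,1)[0],key=cv2.contourArea); return cv2.convexHull(c)[:,0].astype(float)
def onplane(uv,K,R,t,z):
    r=np.c_[uv,np.ones(len(uv))]@np.linalg.inv(K).T@R; c=-R.T@t; return c+r*((z-c[2])/r[:,2])[:,None]
E
python3 - <<'E'
from h import *
f=np.load("w1.npz"); im,d,K,R,t=[f[k] for k in("im","d","K","R","t")]
P=cloud(d,K,R,t); h=P[...,2]; v,u=np.indices(h.shape); near=np.hypot(u-314,v-240)<48
for z,lo,hi in((.043,.035,.05),(.064,.058,.07)):
    m=near&(h>lo)&(h<hi); q=onplane(edge(m),K,R,t,z); print(z,m.sum(),np.median(h[m]).round(4),circ(q,None,(.566,-.21)).round(4))
m=near&(h>.03); print(onplane(edge(m),K,R,t,.043).mean(0))
E
```

```text
0.043 1693 0.042 [ 0.5678 -0.2091  0.0275]
0.064 1808 0.0635 [ 0.5683 -0.2077  0.0183]
[ 0.56979343 -0.20834605  0.043     ]
```

```bash
python3 -m crank '[[1,2,2,15,0],[1,2,2,40,0],[1,2,2,65,0],[1,2,2,90,0],[1,2,2,110,0],[1,2,2,123,0],[1,2,2,132,0],[1,2,2,137,0],[1,2,2,137,0],[1,2,2,137,0]]' 
python3 -m crank '[[0.4,0,0,0,0],[0.3,0,0,0,0],[0.2,0,0,0,0],[0.1,0,0,0,0],[0,0,0,0,0],[-0.2,0,0,0,0],[-0.5,0,0,0,0],[-1,0,0,0,0],[-1,0,0,0,0],[-1,0,0,0,0]]' 30
```

```text
time: 2.57
tool_pos: [0.569, -0.2091, 0.1889]
tool_rot: [3.14, 0.0, 1.284]
contact_force: [0.2, 0.3, 0.1]
opening: 0.092
grip_force: 0.0
time: 3.4
tool_pos: [0.5686, -0.2088, 0.1878]
tool_rot: [-3.142, 0.0, 1.284]
contact_force: [-0.7, 0.0, 2.3]
opening: 0.0539
grip_force: 30.0
```

```bash
python3 -m crank '[[-1,0,0,-8,0],[-1,0,0,-25,0],[-1,0,0,-50,0],[-1,0,0,-75,0],[-1,0,0,-100,0],[-1,0,0,-120,0],[-1,0,0,-132,0],[-1,0,0,-135,0]]'
python3 -m crank '[[-1,12,-4,0,0],[-1,35,-11,0,0],[-1,62,-20,0,0],[-1,90,-29,0,0],[-1,118,-38,0,0],[-1,146,-47,0,0],[-1,174,-56,0,0],[-1,200,-64,0,0],[-1,222,-71,0,0],[-1,238,-76,0,0],[-1,247,-79,0,0],[-1,247,-79,0,0]]'
python3 -m crank '[[-1,0,0,0,0],[-1,0,0,0,0]]'
python3 - <<'E'
from h import *
s=telemetry.observe(); print(s['tool_pos'],s['tool_rot'])
im,d,K,R,t=grab("wrist"); np.savez("w2.npz",im=im,d=d,K=K,R=R,t=t); cv2.imwrite("pics/w2.png",im[...,::-1])
P=cloud(d,K,R,t); h=P[...,2]
near=np.hypot(P[...,0]-.588,P[...,1]-.136)<.08
for z,lo,hi,r in((.072,.069,.08,.034),(.096,.092,.1,.0155),(.066,.06,.069,None)):
    m=near&(h>lo)&(h<hi); e=edge(m); q=onplane(e,K,R,t,z); print(z,m.sum(),e.mean(0).round(),circ(q,None,(.588,.136)).round(4)); 
    if r is None: print(cv2.minAreaRect(q[:,:2].astype(np.float32)))
E
```

```text
time: 4.07
tool_pos: [0.5689, -0.2089, 0.3257]
tool_rot: [3.137, 0.001, 1.284]
contact_force: [0.6, -1.5, -2.0]
opening: 0.0541
grip_force: 30.0
time: 5.07
tool_pos: [0.5621, 0.0527, 0.3216]
tool_rot: [-3.139, 0.0, 1.286]
contact_force: [-0.2, -0.2, -1.8]
opening: 0.0543
grip_force: 30.0
time: 5.23
tool_pos: [0.5627, 0.0498, 0.3223]
tool_rot: [-3.141, 0.001, 1.283]
contact_force: [0.2, -0.5, -2.1]
opening: 0.0541
grip_force: 30.0
[0.56268769 0.04976688 0.32227158] [-3.14101562e+00  6.55122100e-04  1.28328583e+00]
0.072 6527 [312. 116.] [0.5892 0.1369 0.0335]
0.096 2821 [316. 110.] [0.5891 0.1367 0.0182]
0.066 7874 [315. 116.] [0.589  0.1367 0.0544]
((0.5891160368919373, 0.13665801286697388), (0.08230479061603546, 0.0822942778468132), 54.096866607666016)
```

View pics/w2.png

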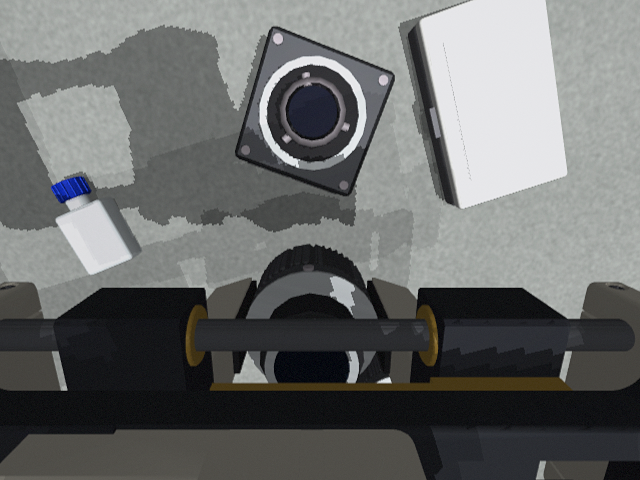

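The camera is at (312,116) with the pins at (307,75), (346,127) and (286,139). The adapter sits straight between the fingers. The nose axis comes out at (0.589, 0.137).

```bash
python3 -m crank '[[-1,8,0,0,0],[-1,22,0,0,0],[-1,40,0,0,0],[-1,58,0,0,0],[-1,74,0,5,0],[-1,85,1,12,0],[-1,91,1,22,0],[-1,91,1,31,0],[-1,91,1,37,0],[-1,91,1,37,0],[-1,91,1,37,0],[-1,91,1,37,0]]'
python3 -m crank '[[-1,0,0,2,0],[-1,0,0,4,0],[-1,0,0,6,0],[-1,0,0,8,0],[-1,0,0,10,0],[-1,0,0,10,0],[-1,0,0,10,0]]'
```

```text
time: 6.28
tool_pos: [0.5896, 0.1368, 0.286]
tool_rot: [3.141, 0.0, 1.283]
contact_force: [0.6, 0.1, -2.5]
opening: 0.0546
grip_force: 30.0
time: 6.87
tool_pos: [0.5894, 0.1375, 0.2755]
tool_rot: [-3.141, 0.0, 1.284]
contact_force: [-0.5, -1.4, -2.3]
opening: 0.054
grip_force: 30.0
```

```bash
python3 -m crank '[[-1,0,0,2,0],[-1,0,0,4,0],[-1,0,0,6,0],[-1,0,0,8,0],[-1,0,0,8,0],[-1,0,0,8,0]]'
python3 -m crank '[[-1,0,0,1,0],[-1,0,0,2,0],[-1,0,0,3,0],[-1,0,0,3,0],[-1,0,0,3,0]]'
```

```text
time: 7.37
tool_pos: [0.5894, 0.1375, 0.2675]
tool_rot: [-3.141, 0.0, 1.284]
contact_force: [-0.1, 0.0, -3.0]
opening: 0.054
grip_force: 30.0
time: 7.78
tool_pos: [0.5895, 0.1375, 0.2648]
tool_rot: [3.141, -0.0, 1.284]
contact_force: [0.1, -1.2, -2.4]
opening: 0.054
grip_force: 30.0
```

```bash
python3 -m crank '[[-1,0,0,0.5,0],[-1,0,0,1,0],[-1,0,0,1,0],[-1,0,0,1,0]]'
python3 -m crank '[[-1,0,0,0.5,0],[-1,0,0,1,0],[-1,0,0,1,0],[-1,0,0,1,0]]'
```

```text
time: 8.12
tool_pos: [0.5895, 0.1375, 0.2645]
tool_rot: [3.141, -0.0, 1.284]
contact_force: [-2.3, 0.3, 5.9]
opening: 0.0539
grip_force: 30.0
time: 8.45
tool_pos: [0.5895, 0.1375, 0.2643]
tool_rot: [3.14, -0.0, 1.284]
contact_force: [-4.0, -0.6, 10.1]
opening: 0.0548
grip_force: 30.0
```

```bash
cat > chk.py <<'E'
import sys,time
from h import *
s=telemetry.observe(); z=s['tool_pos'][2]; print("z",round(z,4),"F",np.round(s['contact_force'],1),"T",np.round(s['torque'],2),"yaw",round(s['tool_rot'][2],3))
sys.exit(z<.2632 or abs(s['torque'][2])>.4)
E
python3 -m crank '[[-1,0,-0.5,-0.3,0],[-1,0,-0.5,-0.3,0],[-1,0,-0.5,-0.3,0]]' >/dev/null; python3 chk.py
python3 -m crank '[[-1,0,0,0,-0.04],[-1,0,0,0,-0.08],[-1,0,0,0,-0.12],[-1,0,0,0,-0.12]]' >/dev/null; python3 chk.py
```

```text
z 0.2644 F [-2.2 -1.2  8.1] T [-0.18  0.38  0.03] yaw 1.284
z 0.2644 F [0.5 0.3 6.9] T [0.02 0.   0.08] yaw 1.406False
False
```

```bash
sed -i 's/sys.exit(\(.*\))$/sys.exit(int(\1))/' chk.py
python3 -m crank '[[-1,0,0,0,-0.04],[-1,0,0,0,-0.08],[-1,0,0,0,-0.12],[-1,0,0,0,-0.12]]' >/dev/null; python3 chk.py || exit
python3 -m crank '[[-1,0,0,0,-0.04],[-1,0,0,0,-0.08],[-1,0,0,0,-0.12],[-1,0,0,0,-0.12]]' >/dev/null; python3 chk.py || exit
python3 -m crank '[[-1,0,0,0,-0.04],[-1,0,0,0,-0.08],[-1,0,0,0,-0.12],[-1,0,0,0,-0.12]]' >/dev/null; python3 chk.py || exit
python3 -m crank '[[-1,0,0,0,-0.04],[-1,0,0,0,-0.08],[-1,0,0,0,-0.12],[-1,0,0,0,-0.12]]' >/dev/null; python3 chk.py || exit
```

```text
z 0.2643 F [0.1 0.4 6.9] T [ 0.1  -0.03  0.13] yaw 1.526
z 0.2644 F [-0.5  0.7  6.4] T [0.11 0.14 0.03] yaw 1.646
z 0.2637 F [-0.9  0.8  4.4] T [0.14 0.06 0.14] yaw 1.765
z 0.2623 F [-0.7 -0.7 -3.2] T [ 0.03 -0.08 -0.05] yaw 1.884
```

The force fell to nil and z dropped, so the keyways are over the pins. Going down next.

```bash
python3 -m crank '[[-1,0,0,0.7,0],[-1,0,0,1.4,0],[-1,0,0,2,0],[-1,0,0,2,0],[-1,0,0,2,0]]' >/dev/null; python3 chk.py 
python3 -m crank '[[-1,0,0,0.5,0],[-1,0,0,1,0],[-1,0,0,1.5,0],[-1,0,0,1.5,0],[-1,0,0,1.5,0]]' >/dev/null; python3 chk.py
```

```text
z 0.2609 F [ 0.1  0.9 -2.3] T [ 0.04 -0.07 -0.02] yaw 1.883
z 0.2598 F [-0.8 -0.8  1.6] T [ 0.02  0.03 -0.03] yaw 1.884
```

```bash
python3 -m crank '[[-1,0,0,0.5,0],[-1,0,0,1,0],[-1,0,0,1.5,0],[-1,0,0,2,0],[-1,0,0,2,0],[-1,0,0,2,0]]' 45 >/dev/null; python3 chk.py 
python3 -m crank '[[-1,0,0,0.5,0],[-1,0,0,1,0],[-1,0,0,1.5,0],[-1,0,0,1.5,0],[-1,0,0,1.5,0]]' >/dev/null; python3 chk.py
```

```text
z 0.2578 F [-2.1 -0.2  4.6] T [-0.08  0.21  0.02] yaw 1.884
z 0.2568 F [-3.3 -0.7  8.9] T [-0.15  0.42  0.03] yaw 1.884
```

```bash
python3 -m crank '[[-1,0.1,-0.2,0.3,0],[-1,0.1,-0.4,0.6,0],[-1,0.1,-0.4,0.6,0],[-1,0.1,-0.4,0.6,0]]' >/dev/null; python3 chk.py 
python3 - <<'E'
from h import *
im,d,K,R,t=grab("scene"); cv2.imwrite("pics/s3.png",cv2.resize(im[210:350,250:450,::-1],None,fx=4,fy=4,interpolation=cv2.INTER_CUBIC))
P=cloud(d,K,R,t);q=P.reshape(-1,3)
g,h0=np.load("scene0.npz")["im"],None
E
```

```text
z 0.2567 F [-3.2 -1.1 10.8] T [-0.16  0.53 -0.02] yaw 1.884
```

View pics/s3.png

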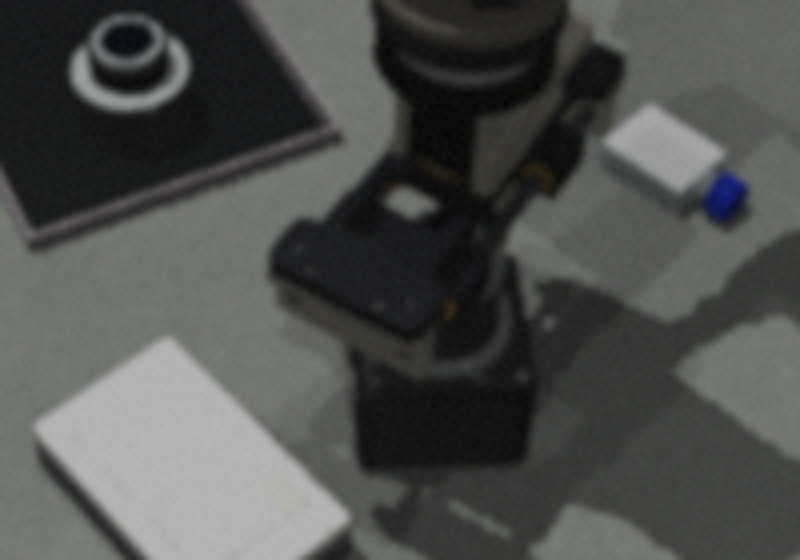

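The crop shows the gripper holding the adapter upright over the camera at (440,400). The camera, box and flask are where they were. I'll add a little push to confirm the hard stop.

```bash
python3 -m crank '[[-1,0.1,-0.4,0.5,0],[-1,0.1,-0.4,0.8,0],[-1,0.1,-0.4,0.8,0],[-1,0.1,-0.4,0.8,0]]' >/dev/null; python3 chk.py 
python3 -m crank '[[-1,0,0,0,0],[-1,0,0,0,0],[-1,0,0,0,0]]'; python3 chk.py
python3 - <<'E'
from h import *
f=np.load("scene0.npz"); im,d,K,R,t=grab("scene")
for n,c,lo,hi,i in (("before",0,.01,.06,f["d"]),("after",0,.01,.06,d)):
    P=cloud(i,K,R,t); q=P[(abs(P[...,0]-.589)<.075)&(abs(P[...,1]-.137)<.075)&(P[...,2]>lo)&(P[...,2]<hi)]; print(n,len(q),q.mean(0).round(4),q.max(0).round(4),q.min(0).round(4))
E
```

```text
z 0.2567 F [-3.9  0.2 15.5] T [-0.18  0.72 -0.01] yaw 1.884
time: 13.08
tool_pos: [0.5886, 0.1376, 0.2567]
tool_rot: [3.139, 0.001, 1.884]
contact_force: [-3.6, -1.1, 16.1]
opening: 0.0545
grip_force: 45.0
z 0.2567 F [-3.6 -1.1 16.1] T [-0.18  0.73 -0.01] yaw 1.884
before 717 [0.6152 0.1627 0.0363] [0.6466 0.1922 0.0599] [0.577  0.0787 0.0101]
after 692 [0.6153 0.1656 0.036 ] [0.6463 0.1925 0.06  ] [0.5766 0.0967 0.01  ]
```

```bash
python3 -c "
from cell import ticket; print(ticket.hand_in())"
```

```text
the job is handed in; nothing more can be done
None
```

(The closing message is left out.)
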